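Bring the flask carriage to rest at the mark

TASK

Bring the free-running flask carriage along its air-bearing rail until its black pointer stands opposite the orange mark, see it stand still there for four seconds, and leave it so with the hand clear of it. Push and brake it only with the fingers against its two sprung rubber pads (touch neither the deck, the housings nor the flasks), and do not let it strike either red end stop or disturb the things standing beyond the rail.

Things in the scene. Friction and masses are not known exactly. Their poses are not given: they have to be found in the camera images.
- rail: Fixed blue rail base, 90 mm wide, 720 mm long, level on the table, a red stop at each end. Origin at the centre of its underside; its y axis is the way the carriage runs (joint growing), x points across, away from the robot. An aluminium scale bar, 10 mm high, 26 mm wide, runs along it with its middle at x = -105 mm.
- carriage (a joint): Carriage position along the rail's +y, m: 0 touches the -y stop, 0.28 the +y stop. Its middle is at y = joint - 0.14 in the rail's frame. It runs on air bearings: total mass 2.4 kg nominal (1.8 to 3.4), friction only about 0.002 N, so even at 10 mm/s it coasts on and on. It starts 90 to 220 mm on the -y side of the mark.
- deck (a point): Centre of the deck's top between the pads, on the rail's middle line, z 54 mm; axes as the rail's. Not to be touched: the deck 245 x 360 mm, two blue housings (112 mm across, inner faces 125 mm either side of the middle, tops at z 125 mm), two amber flasks 84 mm wide, tops at z 184 mm, at x +135, y +-115 mm.
- pointer (a point): Tip of the black pointer on the deck's edge nearest the robot, at the carriage's middle, 75 mm from the rail's middle line (-x), 51 mm above the table.
- pad_plus_face (a point): Centre of the face of the +y rubber pad; it looks to -y, 100 mm across, z 63 to 125 mm. Unloaded it stands 85 mm from the carriage's middle. It slides 40 mm into its housing against a spring of 15 N/m with little damping (0.3 N s/m), so it throws the carriage off again. Push it to +y to drive the carriage to +y.
- pad_minus_face (a point): The same at the -y end: it looks to +y, 85 mm from the middle; push it to -y to brake the carriage. The open space between the pads, 170 mm long, is entered from above, fingers shut, best with their closing line across the rail: so they are 22 mm wide along it, and the gripper's wide knuckles clear pads and housings (tips at z about 90 mm).
- mark: Orange clamp on the scale bar, 30 mm wide along the rail, 37 mm high, its top 47 mm above the table, a tongue pointing to the carriage. Origin at its foot in the middle of its width, axes parallel to the rail's. The carriage is right when the pointer's y in this frame is 0. The +y stop would be struck 40 to 100 mm farther on.
- reagent: Bystander: amber bottle, yellow cap, 64 mm wide, 150 mm high, beyond the rail. Origin: centre of its underside.
- beaker: Bystander: empty glass beaker, 80 mm wide, 100 mm high, beyond the rail. Origin: centre of its underside.
- jar: Bystander: white jar, 70 mm wide, 85 mm high, beyond the rail. Origin: centre of its underside.

How it is judged:
By the outcome, as a careful person would: the job done as asked, in the order asked, and still so for the second after the job is handed in, with the robot touching nothing.
It also fails if it takes over 46 s, if anything falls off the work surface, if the arm or the gripper's body presses on something with over 40 N, if the wrist force passes 120 N, or if a joint passes its speed limit or range.

ROBOT

A 6-joint arm with a two-finger parallel gripper is mounted at the origin on the work surface. World frame = base frame: x ahead of the robot, y to its left, z up, the work surface at z = 0. Lengths are in m, angles in degrees, forces in N, time in s.
With the tool pointing down it reaches from about 0.4 to 0.825 m from the base axis. Payload 7 kg.
Tool frame: the origin (TCP) lies midway between the tips of the shut fingers; the grasp point (between the pads) lies ctrl.grasp_offset behind it (ctrl.grasp_offset is the distance from the TCP to the grasp point, in m); z points along the fingers, y is the line along which they close (so a half turn about z gives the same grasp; the last joint's range is limited). The gripper opens to 88 mm and grips with 3 to 60 N. Pads are 19 mm wide; open, the fingers measure 130 mm over their backs; the gripper's body (78 mm by 193 mm) begins 47 mm behind the grasp point.
Start: joints at [-51.503, 20.546, 0.682, 0, -70.136, -16.507], TCP at [0.253, -0.626, 0.227] pointing down, gripper open.
Joint ranges: [-176.03, 176.03], [-82.01, 121.73], [-58.28, 71.71], [-173.87, 95.51], [-174.79, -0.11], [-173.66, 173.66]. Speed limits (degrees/s): [136.94, 136.94, 172.46, 180, 180, 180].

INTERFACE

Orientations are given as [roll, pitch, yaw] about the fixed x, y, z axes, in that order (R = Rz(yaw) Ry(pitch) Rx(roll)).
In Python, from plant import ctrl gives the robot as it stands. The module is installed in compiled form; this text tells all that it offers.
- The arm moves only by the tool send_rows, never from a script. Its argument "increments" is a list that holds one entry, the list of rows, each a list of 4 numbers: the shift along the world's x, y, z normalised to -1 to 1, where 1 is 0.2 m, then the turn about the world's z normalised to -1 to 1, where 1 is 1.5 rad. In form: [[[x, y, z, roll], ...]]. A call has 1 to 12 rows; each row is the pose to reach, as a shift and turn from the pose commanded when the call began; what a row does not reach only later rows make up. A row lasts 1/8 s, in which the tool goes at most 62.5 mm and 10.7 degrees, less where a joint would pass 70% of its speed; a pose out of reach is approached as far as the arm can. A call with a number of a shift or a turn outside -1 to 1 is refused whole. A call with a gripper value outside its range is refused whole. "jaw" is the opening, from 0 (shut) to 1 (fully open), set as the call begins (left out, the last holds). The fingers move at their own pace and stop on an object; the grip force is fixed at half the most. Time passes only in rows, so rows that repeat a pose let the fingers close. It gives the time, the measured TCP pose, the force, the opening and the grip force at its end, in the units of the state.
- ctrl.get_obs(): the state, without advancing time (a new reading comes with each control period).
- ctrl.snapshot(name): name is "scene" or "top" or "wrist"; returns the picture (480x640x3 uint8, red, green, blue); there is no depth.
- ctrl.calibration(name): a dict with "mtx" (3x3 intrinsics, pixels), "eye" and "attitude" of the camera in the world. Camera axes: x right, y up, looking along -z (the intrinsics and any distortion apply to the point x, -y, -z); pixel columns grow to the right and rows downward; lengths in m; the calibration is good to about 2 mm. A picture is of the moment at which its call begins: read the wrist's pose just before it. calibration takes no time and is no camera call; for the wrist camera it gives the pose at the moment of the call.
- ctrl.close_job(): hands the job in; it is judged then, once.
Trained networks look in the newest picture that a camera, given by its name, has taken for a name from the list of things; names that differ only in an ending like _2 or _b are one class to them, and where a whole thing is asked for, a point or a joint stands for the part that bears it (a point fixed in the world has none). Each returns a list of dicts, best first, with "conf" (0 to 1); they miss things now and then, are a little off and sometimes report something else, mostly with a low value. They report only what shows in the picture. A call takes as long as a camera call.
- ctrl.trace(thing, camera): "mask" (480x640 bool, what is visible of it) and "bbox" ([left, top, right, bottom] in pixels, round what is visible of it).
- ctrl.spot_point(thing, camera): "pixel" ([row, column] in pixels: a listed point, or the origin of a listed thing).
The state is a dict: "clock": time; "joint_pos": joint angles; "qvel": joint speeds; "tau": joint torques, N m; "tool_pos": TCP position; "orientation": TCP orientation; "force": force on the tool from outside, world axes, zero at the start; "moment": the same for the moment, N m; "opening": finger opening in m; "gripper_force": force on a finger pad.
Only numpy, scipy, OpenCV 4.12 (cv2) and the standard library are available. Lean on these libraries where they do the work, as an engineer would, in place of code of your own. Each camera call takes 0.05 s, during which the arm holds its last target. There are 200 camera calls.

## Working session

There is one attempt and no reset: what is moved stays moved. The work goes in short steps, Python scripts to look and compute and a tool call to move; the robot and the scene stay as the last step left them, time stands still between calls to the robot, and variables do not carry over. Pictures are saved under pics/ and viewed, at most 10 in all, crops included, and the job is handed in when it is done.

Besides the shell and the picture viewer there is one more tool, called after "Request:" by a JSON object that holds its "fn" and its "kwargs". send_rows: Moves the arm, as the interface text tells. Its arguments: {"type":"object","properties":{"increments":{"type":"array"},"jaw":{"type":"number"}},"required":["increments"]}

```bash
mkdir -p pics; cat > h.py <<'E'
import numpy as np, cv2
from plant import ctrl
def ray(cam,px):
    c=ctrl.calibration(cam); K=np.array(c["mtx"]); A=np.array(c["attitude"],float)
    if A.shape!=(3,3):
        from scipy.spatial.transform import Rotation as R
        A=R.from_euler('xyz',A,degrees=True).as_matrix()
    r,cc=px; d=np.linalg.solve(K,[cc,r,1.]); d=A@(d*[1,-1,-1]); return np.array(c["eye"]),d
def atz(cam,px,z):
    e,d=ray(cam,px); return e+d*(z-e[2])/d[2]
def spot(t,cam):
    return [(np.round(o["pixel"],1).tolist(),round(o["conf"],2)) for o in ctrl.spot_point(t,cam)[:2]]
E
python3 - <<'E'
from h import *
print(ctrl.calibration("top"),ctrl.calibration("scene"),ctrl.grasp_offset)
for cam in ["top","scene"]:
    cv2.imwrite(f"pics/{cam}.png",ctrl.snapshot(cam)[:,:,::-1])
    for t,z in [("rail",0),("deck",.054),("pointer",.051),("pad_plus_face",.094),("pad_minus_face",.094),("mark",0)]:
        s=spot(t,cam); print(cam,t,s,[atz(cam,p,z).round(4) for p,_ in s])
print(ctrl.get_obs())
E
```

```text
{'mtx': array([[567.06185513,   0.        , 324.49604991],
       [  0.        , 567.06185513, 229.53867093],
       [  0.        ,   0.        ,   1.        ]]), 'eye': array([ 0.52891649, -0.01670054,  1.05052264]), 'attitude': array([  2.40458297,  -0.56136138, -90.80889727])} {'mtx': array([[470.49806402,   0.        , 318.32807048],
       [  0.        , 470.49806402, 244.68691898],
       [  0.        ,   0.        ,   1.        ]]), 'eye': array([1.05024922, 0.34801862, 0.7942049 ]), 'attitude': array([ 41.12319313,   0.64789915, 126.66627622])} 0.0188
top rail [([288.4, 308.3], 0.59)] [array([0.4646, 0.0038, 0.    ])]
top deck [([290.4, 341.8], 0.86), ([113.5, 308.8], 0.63)] [array([ 0.4635, -0.0559,  0.054 ]), array([ 0.777 , -0.0021,  0.054 ])]
top pointer [([335.6, 339.4], 0.67)] [array([ 0.3845, -0.0506,  0.051 ])]
top pad_plus_face [([294.1, 296.3], 0.86)] [array([0.4611, 0.0222, 0.094 ])]
top pad_minus_face [([291.4, 393.7], 0.56)] [array([ 0.4632, -0.1416,  0.094 ])]
top mark [([346.4, 270.9], 0.55), ([292.6, 296.8], 0.35)] [array([0.3594, 0.0739, 0.    ]), array([0.45
[... 459 characters left out ...]
94 ])]
scene mark [] []
{'clock': 0.7, 'joint_pos': array([-5.15034770e+01,  2.05431713e+01,  6.82652438e-01,  5.20545941e-04,
       -7.01354878e+01, -1.65076250e+01]), 'qvel': array([-0.01569842, -0.0150128 ,  0.0161548 , -0.00301887,  0.05036396,
       -0.06940695]), 'tau': array([-5.48745138e-04, -5.82160342e+01,  2.93248022e+01,  7.00164512e+00,
        1.23837040e-02,  2.18871108e-06]), 'tool_pos': array([ 0.25272334, -0.62589026,  0.22660418]), 'orientation': array([-1.79996032e+02,  6.65272206e-04, -1.58010925e+02]), 'force': array([ 0.03595655,  0.61512736, -1.18780981]), 'moment': array([ 0.03543288,  0.05411882, -0.03557649]), 'gripper_force': 0.0, 'opening': 0.08788117365490163}
```

View pics/top.png

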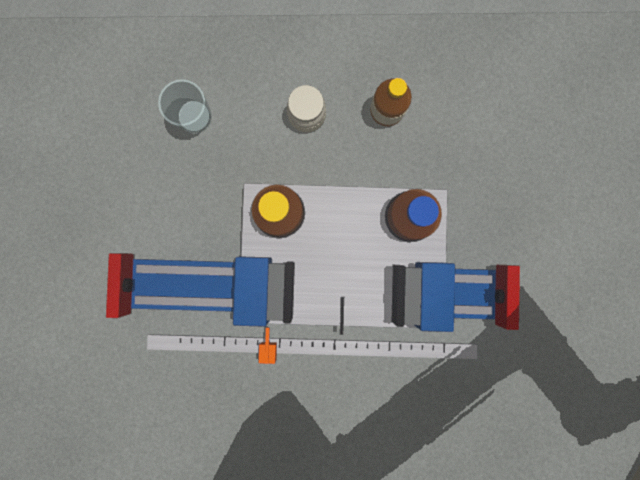

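View pics/scene.png

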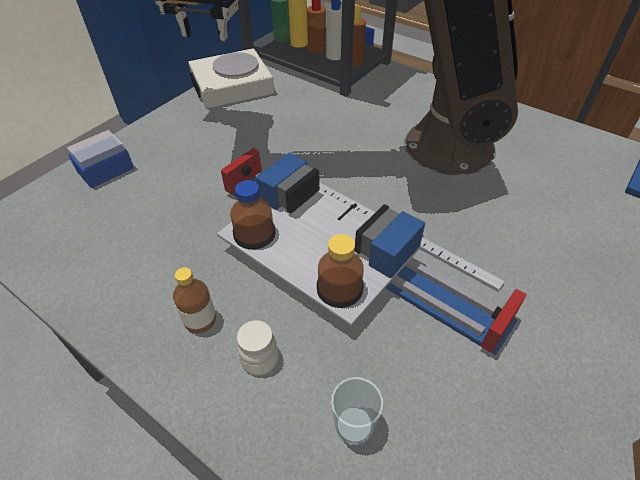

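The top view shows the carriage pointer at about (col 342, row 333), the orange mark with its tongue at (267, 330), and the stops at columns 120 and 508. The scene view shows both flask caps clearly (blue 247,190; yellow 341,248), so I can track the carriage by them while the arm is over it.

```bash
cat >> h.py <<'E'
def caps(im):
    "blue cap centroid and yellow cap of carriage in scene view -> world at z .184"
    h=cv2.cvtColor(im,cv2.COLOR_RGB2HSV); out={}
    for n,(lo,hi),(r0,r1,c0,c1) in [("b",((105,150,60),(125,255,255)),(150,260,215,420)),("y",((18,150,100),(32,255,255)),(215,330,300,460))]:
        m=cv2.inRange(h,lo,hi); w=np.zeros_like(m); w[r0:r1,c0:c1]=m[r0:r1,c0:c1]
        k,l,s,c=cv2.connectedComponentsWithStats(w)
        out[n]=[(s[i,4],c[i][::-1].round(2).tolist(),atz("scene",c[i][::-1],.178).round(4).tolist()) for i in range(1,k) if s[i,4]>60]
    return out
E
python3 - <<'E'
from h import *
im=cv2.imread("pics/top.png")[:,:,::-1].copy(); h=cv2.cvtColor(im,cv2.COLOR_RGB2HSV)
o=cv2.inRange(h,(5,180,120),(16,255,255)); o[:320]=0; ys,xs=np.where(o>0)
for r in range(ys.min(),ys.max()+1): q=xs[ys==r]; print(r,q.min(),q.max(),end="; ")
print()
red=cv2.inRange(h,(0,180,90),(4,255,255))|cv2.inRange(h,(175,180,90),(180,255,255))
k,l,s,c=cv2.connectedComponentsWithStats(red); 
for i in range(1,k):
    if s[i,4]>50: print("red",s[i],c[i])
# pointer
g=im.astype(int).sum(2)
for r in range(296,338,3): print(r,[int(v) for v in g[r,336:349]])
# deck front edge, scale bar edges
for c_ in (160,200,400,440): print(c_,[int(v) for v in g[328:366,c_]])
print(caps(cv2.imread("pics/scene.png")[:,:,::-1].copy()))
E
```

```text
328 266 268; 329 266 268; 330 266 268; 331 266 268; 332 266 268; 333 266 268; 334 266 268; 335 266 268; 336 266 268; 337 266 268; 338 266 268; 339 266 267; 340 266 268; 341 266 268; 342 265 268; 343 265 268; 344 260 274; 345 259 275; 346 259 275; 347 259 275; 348 259 275; 349 259 275; 350 259 275; 351 259 275; 352 259 275; 353 259 275; 354 259 275; 355 259 275; 356 259 275; 357 259 274; 358 259 274; 359 259 274; 360 259 274; 361 259 274; 362 259 274; 
red [107 254  14  63 710] [113.45915493 285.54647887]
red [507 266  12  52 542] [512.41143911 289.86162362]
296 [558, 551, 550, 550, 532, 463, 447, 443, 477, 540, 562, 560, 570]
299 [549, 550, 558, 533, 354, 192, 169, 257, 448, 552, 566, 553, 549]
302 [554, 551, 570, 535, 361, 185, 175, 261, 446, 548, 548, 552, 550]
305 [566, 572, 576, 535, 357, 184, 157, 257, 471, 564, 560, 555, 558]
308 [560, 556, 567, 535, 332, 168, 148, 299, 541, 576, 561, 560, 563]
311 [548, 544, 562, 519, 318, 173, 150, 296, 525, 556, 553, 548, 546]
314 [556, 550, 553, 524, 332, 182, 157, 305, 519, 559, 557, 549, 545]
317 [539, 544, 546, 513, 320, 178, 153, 297, 5
[... 718 characters left out ...]
 518, 535, 539, 536, 529, 536, 546, 515, 450, 414, 415, 412, 400, 413, 408, 414, 396, 409, 398, 398, 414, 407, 391]
400 [418, 430, 420, 419, 414, 424, 430, 410, 419, 421, 409, 408, 388, 349, 421, 503, 356, 265, 265, 274, 293, 408, 504, 547, 555, 538, 545, 535, 502, 430, 395, 429, 421, 413, 415, 406, 414, 414]
440 [281, 280, 280, 285, 392, 411, 419, 414, 410, 409, 420, 413, 417, 414, 364, 408, 527, 552, 546, 541, 534, 536, 548, 553, 534, 537, 522, 537, 535, 508, 353, 250, 243, 244, 299, 375, 393, 316]
{'b': [(np.int32(374), [189.69, 246.67], [0.5911, -0.1759, 0.178]), (np.int32(69), [222.19, 397.99], [0.4945, 0.1054, 0.178])], 'y': [(np.int32(131), [243.34, 342.59], [0.5954, 0.0534, 0.178])]}
```

```bash
python3 - <<'E'
import cv2
im=cv2.imread("pics/top.png"); cv2.imwrite("pics/c1.png",cv2.resize(im[285:370,240:360],None,fx=6,fy=6,interpolation=0))
E
```

```text
(no output)
```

View pics/c1.png

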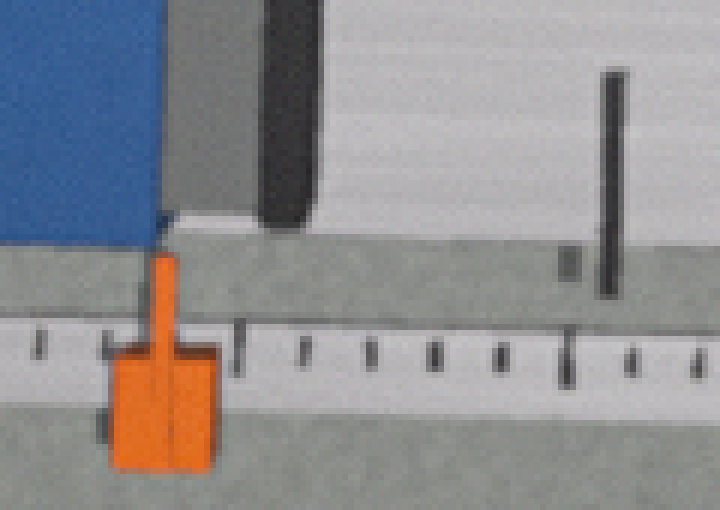

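The crop shows the pointer tip at (col 341.3, row 334), the tongue tip at (267, 328) and the scale bar edges.

```bash
python3 - <<'E'
from h import *
P=lambda r,c,z:atz("top",(r,c),z)
a,b=P(335.8,160,.01),P(343.5,440,.01); a2,b2=P(349.3,160,.01),P(357.6,440,.01)
for p,q in((a,b),(a2,b2)): print(p.round(4),q.round(4),"yawdev deg",np.degrees(np.arctan2(-(p-q)[0],(p-q)[1])))
th=np.arctan2(-(a-b)[0]-(a2-b2)[0],(a-b)[1]+(a2-b2)[1]); e=np.array([-np.sin(th),np.cos(th)]); n=np.array([np.cos(th),np.sin(th)])
pt=P(334,341.3,.051); mk=P(336,267,.047); mb=P(353,267,.047)
print("pointer",pt,"mark tongue",mk,mb,"D",(mk-pt)[:2]@e,(mb-pt)[:2]@e)
pp=P(294,296.3,.094)
bar=(a+b+a2+b2)[:2]/4; rx=bar@n+.105; print("rail mid n",rx, "pointer n",pt[:2]@n,"pt along",pt[:2]@e, "th",np.degrees(th))
c=rx*n+(pt[:2]@e)*e; f=(rx-.02)*n+(pt[:2]@e)*e; print("carriage mid",c,"finger entry",f, "mark e",mk[:2]@e, "dirs",e,n)
for s in((285.5,113.5),(289.9,512.4)): print("stop",P(*s,.06)@np.r_[e,0])
E
```

```text
[0.3833 0.2741 0.01  ] [ 0.3614 -0.2353  0.01  ] yawdev deg -2.45795304008689
[0.359  0.2742 0.01  ] [ 0.3359 -0.2348  0.01  ] yawdev deg -2.5914993320002293
pointer [ 0.38726597 -0.05392681  0.051     ] mark tongue [0.3852346  0.07645799 0.047     ] [0.35563224 0.07675011 0.047     ] D 0.13016875818132298 0.12915661576997164
rail mid n 0.4637092276655788 pointer n 0.3892655378288822 pt along -0.036815407932468604 th -2.5246948434426986
carriage mid [ 0.4616374  -0.05720605] finger entry [ 0.44165681 -0.05632505] mark e 0.09335335024885438 dirs [0.04404998 0.99902933] [ 0.99902933 -0.04404998]
stop 0.361148633730813
stop -0.33299246502127944
```

Request:
{"fn": "send_rows", "kwargs": {"increments": [[[0.5, 1, 0, 0.4], [0.5, 1, 0, 0.4], [0.5, 1, 0, 0.4], [0.5, 1, 0, 0.4]]], "jaw": 0}}

```text
clock: 1.2
tool_pos: [0.3536, -0.4237, 0.227]
orientation: [-179.9, 0.0, -123.4]
force: [-0.1, -1.3, 0.4]
opening: 0.0532
gripper_force: 0.0
```

Request:
{"fn": "send_rows", "kwargs": {"increments": [[[0.445, 1, 0, 0.362], [0.445, 1, 0, 0.362], [0.445, 1, 0, 0.362], [0.445, 1, 0, 0.362]]]}}

```text
clock: 1.7
tool_pos: [0.4427, -0.2234, 0.2271]
orientation: [-179.9, 0.0, -92.3]
force: [-0.4, -0.2, -0.1]
opening: 0.0131
gripper_force: 0.0
```

Request:
{"fn": "send_rows", "kwargs": {"increments": [[[0, 0.848, 0, 0], [0, 0.848, 0, 0], [0, 0.848, 0, 0], [0, 0.848, 0, 0]]]}}

```text
clock: 2.2
tool_pos: [0.4419, -0.0538, 0.2271]
orientation: [-179.9, 0.0, -92.3]
force: [0.1, -0.6, 0.4]
opening: 0.0007
gripper_force: 0.0
```

Request:
{"fn": "send_rows", "kwargs": {"increments": [[[0, 0, -0.3, 0], [0, 0, -0.6, 0], [0, 0, -0.68, 0], [0, 0, -0.68, 0]]]}}

```text
clock: 2.7
tool_pos: [0.4408, -0.0571, 0.0895]
orientation: [179.8, -0.1, -92.6]
force: [0.3, 0.5, 1.2]
opening: 0.0007
gripper_force: 0.0
```

```bash
python3 - <<'E'
from h import *
s=ctrl.snapshot("scene"); w=ctrl.snapshot("wrist"); t=ctrl.snapshot("top")
cv2.imwrite("pics/m1.png",cv2.resize(np.hstack([s,t]),(800,300))[:,:,::-1]); cv2.imwrite("pics/w1.png",w[:,:,::-1]); cv2.imwrite("pics/t1.png",t[:,:,::-1]); cv2.imwrite("pics/s1.png",s[:,:,::-1])
o=ctrl.get_obs(); print(o["tool_pos"],o["clock"],caps(s)); print(ctrl.calibration("wrist"))
E
```

```text
[ 0.44269364 -0.05641269  0.09167679] 2.85 {'b': [(np.int32(313), [188.07, 246.56], [0.5878, -0.1792, 0.178])], 'y': [(np.int32(123), [243.19, 342.33], [0.5954, 0.0529, 0.178])]}
{'mtx': array([[365.1931231 ,   0.        , 322.63199347],
       [  0.        , 365.1931231 , 245.47756044],
       [  0.        ,   0.        ,   1.        ]]), 'eye': array([ 0.43850327, -0.14184504,  0.25044735]), 'attitude': array([-1.81470332e+01,  8.82092835e-02,  1.77414483e+02])}
```

View pics/m1.png

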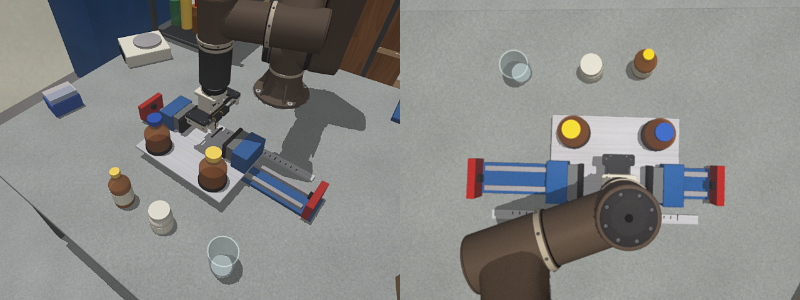

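View pics/w1.png

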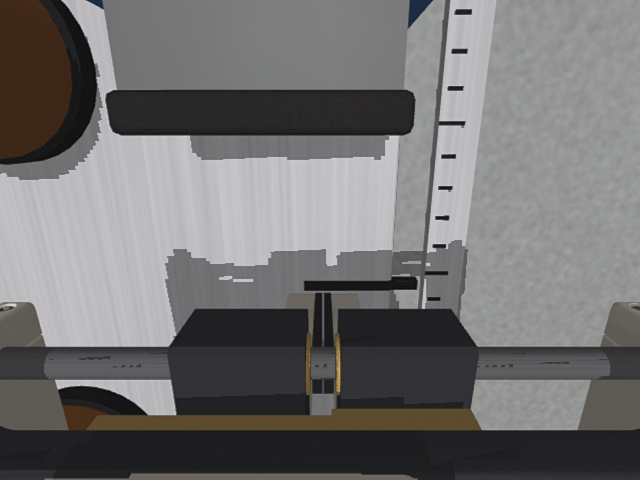

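The scene and top views show the fingers standing between the pads, with both flask caps free to the top camera. The wrist view shows the minus pad face (row 90–135) and the pointer at (305–417, 285).

```bash
cat >> h.py <<'E'
E2=np.array([0.04405,0.99903])
def cap_e(im):
    "carriage position along the rail from the caps in the top view"
    h=cv2.cvtColor(im,cv2.COLOR_RGB2HSV); v=[]
    for lo,hi in [((105,150,60),(125,255,255)),((18,150,100),(32,255,255))]:
        m=cv2.inRange(h,lo,hi); m[:190]=0; m[236:]=0
        if lo[0]==105: m[:,:150]=0
        k,l,s,c=cv2.connectedComponentsWithStats(m); i=1+np.argmax(s[1:,4])
        v.append(atz("top",c[i][::-1],.184)[:2]@E2)
    return np.array(v)
V0=cap_e(cv2.imread("pics/top.png")[:,:,::-1].copy())
def q():
    "displacement of carriage from start, both caps, mm; finger position relative to start carriage middle"
    t=ctrl.get_obs()["clock"]; im=ctrl.snapshot("top"); o=ctrl.get_obs()
    d=(cap_e(im)-V0)*1000; f=(o["tool_pos"][:2]@E2+.0368+0.0179)*1000
    return t,d.round(2).tolist(),o["tool_pos"].round(4).tolist(),im
E
python3 - <<'E'
from h import *
print(V0,(cap_e(cv2.imread("pics/t1.png")[:,:,::-1].copy())-V0)*1000)
E
```

```text
[-0.15083888  0.07878735] [ 0.13608356 -0.0814757 ]
```

Request:
{"fn": "send_rows", "kwargs": {"increments": [[[0.006, 0.13, 0, 0], [0.011, 0.25, 0, 0], [0.014, 0.32, 0, 0], [0.014, 0.3275, 0, 0], [0.015, 0.335, 0, 0], [0.015, 0.3425, 0, 0], [0.015, 0.35, 0, 0], [0.016, 0.3575, 0, 0], [0.016, 0.365, 0, 0], [0.016, 0.3725, 0, 0], [0.017, 0.38, 0, 0], [0.017, 0.3875, 0, 0]]]}}

```text
clock: 4.35
tool_pos: [0.4452, 0.0213, 0.0906]
orientation: [-180.0, 0.0, -92.5]
force: [0.5, -1.0, -0.5]
opening: 0.0006
gripper_force: 0.0
```

Request:
{"fn": "send_rows", "kwargs": {"increments": [[[0, 0.0075, 0, 0], [0.001, 0.015, 0, 0], [0.001, 0.0225, 0, 0], [0.001, 0.03, 0, 0], [0.002, 0.0375, 0, 0], [0.002, 0.045, 0, 0], [0.002, 0.0525, 0, 0], [0.003, 0.06, 0, 0], [0.003, 0.0675, 0, 0], [0.003, 0.075, 0, 0]]]}}

```text
clock: 5.6
tool_pos: [0.4457, 0.0363, 0.0906]
orientation: [180.0, -0.0, -92.5]
force: [0.7, -0.3, -0.8]
opening: 0.0005
gripper_force: 0.0
```

```bash
python3 - <<'E'
from h import *
for i in range(4): print(q()[:3])
E
```

```text
(5.6, [17.02, 16.67], [0.4458, 0.0364, 0.0906])
(5.65, [18.15, 17.86], [0.4457, 0.0363, 0.0905])
(5.7, [19.25, 18.95], [0.4457, 0.0363, 0.0906])
(5.75, [20.4, 20.09], [0.4457, 0.0362, 0.0906])
```

Request:
{"fn": "send_rows", "kwargs": {"increments": [[[-0.005, -0.1, 0, 0], [-0.01, -0.2, 0, 0], [-0.015, -0.3, 0, 0], [-0.015, -0.34, 0, 0], [-0.015, -0.34, 0, 0], [-0.015, -0.34, 0, 0], [-0.015, -0.34, 0, 0], [-0.015, -0.34, 0, 0], [-0.015, -0.34, 0, 0], [-0.015, -0.34, 0, 0]]]}}

```text
clock: 7.05
tool_pos: [0.4427, -0.0317, 0.0906]
orientation: [180.0, 0.0, -92.5]
force: [0.7, -0.8, 0.0]
opening: 0.0006
gripper_force: 0.0
```

```bash
python3 - <<'E'
from h import *
for i in range(3): print(q()[:3])
im=ctrl.snapshot("wrist"); cv2.imwrite("pics/w2.png",im[:,:,::-1]); print(spot("pointer","wrist"),spot("mark","wrist"))
E
```

```text
(7.05, [49.02, 48.56], [0.4427, -0.0317, 0.0906])
(7.1, [49.93, 49.74], [0.4427, -0.0318, 0.0906])
(7.15, [50.95, 50.64], [0.4427, -0.0318, 0.0906])
[] []
```

View pics/w2.png

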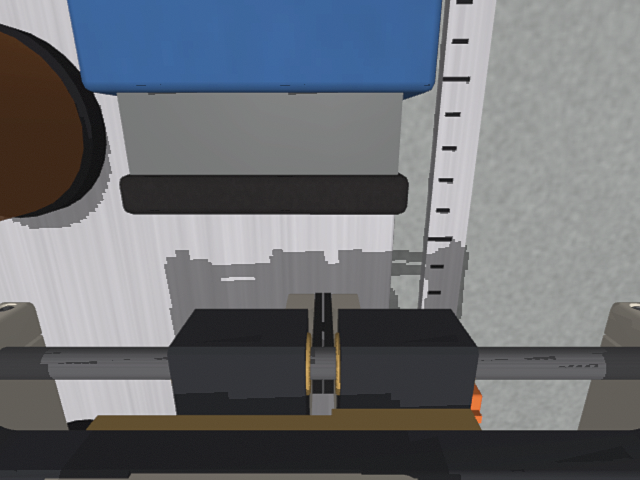

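The wrist view shows the minus pad (its face edge at row 213) and a bit of the mark at (475, 400). The hand hides the pointer and the rest of the mark, so tracking will rely on the top view.

```bash
python3 - <<'E'
from h import *
o=ctrl.get_obs(); print(o["clock"],o["tool_pos"]@np.r_[E2,0])
for r in (212,213.5):
  for z in(.118,.125): print(r,z,(atz("wrist",(r,265),z)[:2]@E2+.0368)*1000-51.9)
E
```

```text
7.35 -0.012287272260613158
212 0.118 -82.80315693848098
212 0.125 -84.40344433784335
213.5 0.118 -82.2393725615481
213.5 0.125 -83.86970049652783
```

Request:
{"fn": "send_rows", "kwargs": {"increments": [[[0, 0.005, 0, 0], [0, 0.01, 0, 0], [0, 0.015, 0, 0], [0, 0.02, 0, 0], [0, 0.02, 0, 0], [0, 0.02, 0, 0], [0, 0.02, 0, 0], [0, 0.02, 0, 0], [0, 0.02, 0, 0], [0, 0.02, 0, 0], [0, 0.02, 0, 0], [0, 0.02, 0, 0]]]}}

```text
clock: 8.85
tool_pos: [0.4427, -0.0278, 0.0906]
orientation: [180.0, -0.0, -92.5]
force: [-0.4, -0.1, 0.2]
opening: 0.0002
gripper_force: 0.0
```

```bash
python3 - <<'E'
from h import *
for i in range(2): print(q()[:3])
o=ctrl.get_obs();print(o["clock"],(o["tool_pos"][:2]@E2+.0368)*1e3)
E
```

```text
(8.85, [85.71, 85.32], [0.4427, -0.0278, 0.0906])
(8.9, [86.66, 86.4], [0.4427, -0.0278, 0.0906])
8.95 28.54540043693605
```

Request:
{"fn": "send_rows", "kwargs": {"increments": [[[0, 0.006, 0, 0], [0, 0.012, 0, 0], [0.001, 0.018, 0, 0], [0.001, 0.024, 0, 0], [0.001, 0.03, 0, 0], [0.001, 0.036, 0, 0], [0.002, 0.042, 0, 0], [0.002, 0.048, 0, 0], [0.002, 0.054, 0, 0], [0.002, 0.06, 0, 0], [0.003, 0.066, 0, 0], [0.003, 0.072, 0, 0]]]}}

```text
clock: 10.45
tool_pos: [0.4433, -0.0133, 0.0906]
orientation: [-180.0, 0.0, -92.5]
force: [-0.1, -0.5, 0.1]
opening: 0.0009
gripper_force: 0.0
```

Request:
{"fn": "send_rows", "kwargs": {"increments": [[[0, 0.006, 0, 0], [0, 0.012, 0, 0], [0.001, 0.018, 0, 0], [0.001, 0.0235, 0, 0], [0.001, 0.029, 0, 0], [0.001, 0.0345, 0, 0], [0.002, 0.04, 0, 0], [0.002, 0.046, 0, 0], [0.002, 0.052, 0, 0]]]}}

```text
clock: 11.58
tool_pos: [0.4437, -0.0029, 0.0906]
orientation: [-180.0, 0.0, -92.5]
force: [0.1, 1.0, -0.2]
opening: 0.0003
gripper_force: 0.0
```

```bash
python3 - <<'E'
from h import *
for i in range(2): print(q()[:3])
o=ctrl.get_obs();print(o["clock"],(o["tool_pos"][:2]@E2+.0368)*1e3)
E
```

```text
(11.575, [124.36, 123.67], [0.4438, -0.0028, 0.0906])
(11.625, [124.39, 123.64], [0.4438, -0.0029, 0.0906])
11.675 53.4730215613086
```

Request:
{"fn": "send_rows", "kwargs": {"increments": [[[0.008, 0.18, 0, 0], [0.016, 0.36, 0, 0], [0.024, 0.54, 0, 0], [0.028, 0.63, 0, 0], [0.029, 0.65, 0, 0], [0.029, 0.65, 0, 0]]]}}

```text
clock: 12.42
tool_pos: [0.4493, 0.1266, 0.0904]
orientation: [180.0, -0.0, -92.5]
force: [0.4, -0.3, 0.0]
opening: 0.0
gripper_force: 0.0
```

```bash
python3 - <<'E'
from h import *
print(q()[:3]); im=ctrl.snapshot("wrist"); cv2.imwrite("pics/w3.png",im[:,:,::-1]); a=q(); print(a[:3]); cv2.imwrite("pics/t3.png",a[3][:,:,::-1])
o=ctrl.get_obs();print(o["clock"],(o["tool_pos"][:2]@E2+.0368)*1e3)
E
```

```text
(12.425, [124.52, 123.83], [0.4492, 0.1263, 0.0904])
(12.525, [124.57, 123.78], [0.4494, 0.1262, 0.0905])
12.575 182.62724058424914
```

View pics/w3.png

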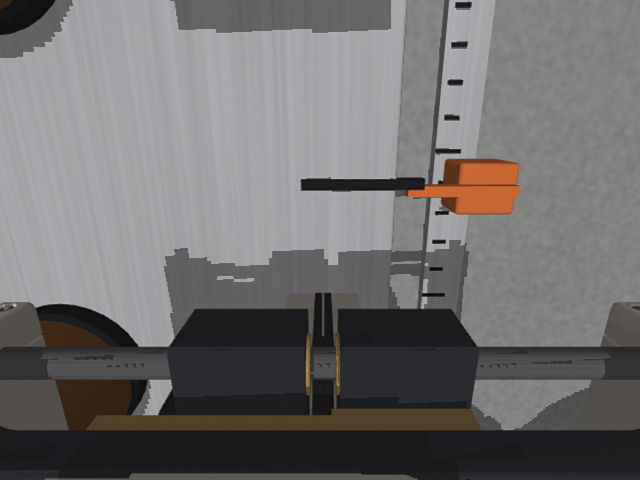

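The wrist view shows the pointer tip at (424, row 184), just short of the tongue (row about 191). The carriage is at rest, a few mm short.

```bash
cat >> h.py <<'E'
def gap(im):
    "mark minus pointer along rail in mm, from wrist picture: pointer centre line and clamp/tongue"
    h=cv2.cvtColor(im,cv2.COLOR_RGB2HSV); g=im.astype(int).sum(2)
    o=cv2.inRange(h,(5,150,90),(18,255,255)); o[:,:380]=0; o[300:]=0
    ys,xs=np.where(o>0); r={}
    for c in (322,350,380): 
        y=np.where(g[100:290,c]<180)[0]+100; r[c]=(y.min(),y.max())
    tb={c:(ys[xs==c].min(),ys[xs==c].max()) for c in (412,430,436,460,500) if (xs==c).any()}
    return r,tb
E
python3 - <<'E'
from h import *
im=cv2.imread("pics/w3.png")[:,:,::-1].copy(); print(gap(im))
for c in (434,439,460,480,500): print(c,[tuple(map(int,im[r,c])) for r in range(156,218,2)] if c in(460,) else "")
P=lambda r,c,z:(atz("wrist",(r,c),z)[:2]@E2+.0368)*1e3
for z in(.047,.051): print("ptr",z,P(183.5,422,z))
for z in(.041,.047): print("tongue",z,P(190.5,435,z))
print("clamp",P(158.5,475,.047),P(184.5,475,.047),P(213.5,475,.01))
print("per px",P(191,435,.047)-P(190,435,.047))
E
python3 - <<'E'
import cv2
im=cv2.imread("pics/w3.png"); cv2.imwrite("pics/c3.png",cv2.resize(im[145:225,390:530],None,fx=5.5,fy=5.5,interpolation=0))
E
```

```text
({322: (np.int64(179), np.int64(189)), 350: (np.int64(179), np.int64(190)), 380: (np.int64(179), np.int64(189))}, {412: (np.int64(190), np.int64(196)), 430: (np.int64(184), np.int64(196)), 436: (np.int64(185), np.int64(196)), 460: (np.int64(159), np.int64(213)), 500: (np.int64(160), np.int64(213))})
434 
439 
460 [(163, 162, 166), (147, 137, 134), (111, 55, 24), (112, 60, 31), (116, 62, 32), (138, 72, 36), (147, 75, 38), (159, 83, 43), (167, 86, 44), (171, 89, 45), (173, 90, 45), (176, 89, 45), (178, 91, 45), (183, 94, 47), (147, 76, 38), (158, 81, 41), (201, 104, 52), (200, 103, 51), (199, 102, 51), (200, 104, 52), (201, 103, 52), (199, 102, 52), (200, 102, 52), (199, 102, 52), (200, 101, 51), (200, 101, 52), (199, 102, 52), (200, 102, 51), (190, 95, 46), (140, 113, 102), (160, 160, 164)]
480 
500 
ptr 0.047 127.50463557339212
ptr 0.051 126.90616967438517
tongue 0.041 132.40883408898134
tongue 0.047 131.39575010395032
clamp 114.07416249217643 128.1090512578887 153.15934737055687
per px 0.5573223777378757
```

View pics/c3.png

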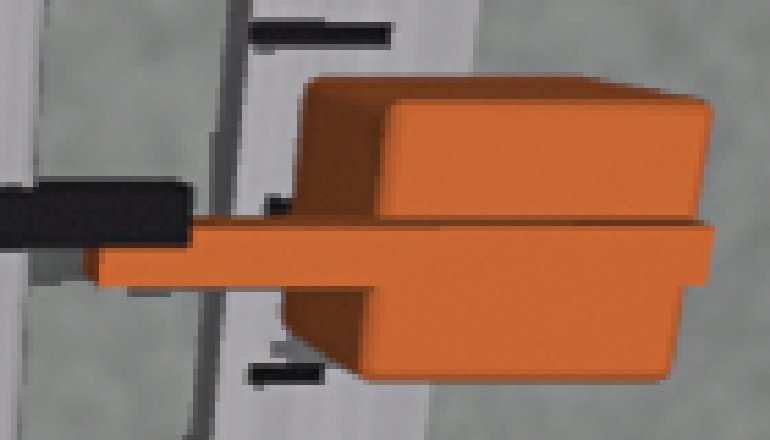

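The crop confirms it: the tongue's centre line is at row 191.2 and the pointer's at 183.6, so the carriage is about 5 mm short. A gentle nudge comes next.

Request:
{"fn": "send_rows", "kwargs": {"increments": [[[0.001, 0.02, 0, 0], [0.002, 0.04, 0, 0], [0.003, 0.055, 0, 0], [0.003, 0.065, 0, 0], [0.003, 0.07, 0, 0], [0.003, 0.071, 0, 0], [0.003, 0.072, 0, 0], [0.003, 0.073, 0, 0], [0.003, 0.074, 0, 0], [0.003, 0.075, 0, 0], [0.003, 0.076, 0, 0], [0.003, 0.077, 0, 0]]]}}

```text
clock: 14.08
tool_pos: [0.4501, 0.1424, 0.0906]
orientation: [180.0, -0.0, -92.5]
force: [0.1, 0.5, 0.8]
opening: 0.0004
gripper_force: 0.0
```

```bash
python3 - <<'E'
from h import *
print(q()[:2])
o=ctrl.get_obs();print(o["clock"],(o["tool_pos"][:2]@E2+.0368)*1e3)
E
```

```text
(14.075, [124.55, 123.81])
14.125 198.92118290750128
```

Request:
{"fn": "send_rows", "kwargs": {"increments": [[[0, 0.001, 0, 0], [0, 0.002, 0, 0], [0, 0.003, 0, 0], [0, 0.004, 0, 0], [0, 0.005, 0, 0], [0, 0.006, 0, 0], [0, 0.007, 0, 0], [0, 0.008, 0, 0], [0, 0.009, 0, 0], [0, 0.01, 0, 0]]]}}

```text
clock: 15.38
tool_pos: [0.4501, 0.1444, 0.0906]
orientation: [180.0, -0.0, -92.5]
force: [-0.1, 0.6, 1.3]
opening: 0.0
gripper_force: 0.0
```

```bash
python3 - <<'E'
from h import *
print(q()[:2])
o=ctrl.get_obs();print(o["clock"],(o["tool_pos"][:2]@E2+.0368)*1e3)
E
```

```text
(15.375, [124.53, 123.74])
15.425 200.95109745327198
```

Request:
{"fn": "send_rows", "kwargs": {"increments": [[[0, 0.001, 0, 0], [0, 0.002, 0, 0], [0, 0.003, 0, 0], [0, 0.004, 0, 0], [0, 0.005, 0, 0], [0, 0.006, 0, 0], [0, 0.007, 0, 0], [0, 0.008, 0, 0]]]}}

```text
clock: 16.42
tool_pos: [0.4501, 0.146, 0.0906]
orientation: [180.0, -0.0, -92.5]
force: [0.6, 1.3, -0.2]
opening: 0.0005
gripper_force: 0.0
```

```bash
python3 - <<'E'
from h import *
print(q()[:2]);w=ctrl.snapshot("wrist");print(gap(w))
o=ctrl.get_obs();print(o["clock"],(o["tool_pos"][:2]@E2+.0368)*1e3)
E
```

```text
(16.425, [125.17, 124.32])
({322: (np.int64(142), np.int64(153)), 350: (np.int64(142), np.int64(152)), 380: (np.int64(142), np.int64(152))}, {412: (np.int64(154), np.int64(160)), 430: (np.int64(149), np.int64(160)), 436: (np.int64(149), np.int64(160)), 460: (np.int64(127), np.int64(179)), 500: (np.int64(126), np.int64(180))})
16.525 202.51228876823149
```

Request:
{"fn": "send_rows", "kwargs": {"increments": [[[0, 0.001, 0, 0], [0, 0.002, 0, 0], [0, 0.003, 0, 0], [0, 0.004, 0, 0], [0, 0.005, 0, 0], [0, 0.006, 0, 0], [0, 0.006, 0, 0], [0, 0.006, 0, 0]]]}}

```text
clock: 17.52
tool_pos: [0.4501, 0.1472, 0.0906]
orientation: [180.0, 0.0, -92.5]
force: [0.1, 0.1, 0.2]
opening: 0.0004
gripper_force: 0.0
```

```bash
python3 - <<'E'
from h import *
print(q()[:2])
print(q()[:2])
o=ctrl.get_obs();print(o["clock"],(o["tool_pos"][:2]@E2+.0368)*1e3)
E
```

```text
(17.525, [127.91, 127.0])
(17.575, [128.11, 127.13])
17.625 203.6894773322119
```

Request:
{"fn": "send_rows", "kwargs": {"increments": [[[0, 0, 0, 0], [0, 0, 0, 0], [0, 0, 0, 0], [0, 0, 0, 0], [0, 0, 0, 0], [0, 0, 0, 0], [0, 0, 0, 0], [0, 0, 0, 0]]]}}

```text
clock: 18.62
tool_pos: [0.4501, 0.1472, 0.0906]
orientation: [180.0, -0.0, -92.5]
force: [-0.3, 0.7, 0.2]
opening: 0.0005
gripper_force: 0.0
```

```bash
python3 - <<'E'
from h import *
print(q()[:2]);w=ctrl.snapshot("wrist");print(gap(w));cv2.imwrite("pics/w4.png",w[:,:,::-1]);
print(q()[:2])
E
```

```text
(18.625, [129.91, 129.15])
({322: (np.int64(149), np.int64(159)), 350: (np.int64(149), np.int64(159)), 380: (np.int64(149), np.int64(160))}, {412: (np.int64(147), np.int64(147)), 430: (np.int64(147), np.int64(158)), 436: (np.int64(147), np.int64(158)), 460: (np.int64(125), np.int64(177)), 500: (np.int64(124), np.int64(177))})
(18.725, [130.23, 129.2])
```

```bash
python3 - <<'E'
from h import *
P=lambda r,c,z:(atz("wrist",(r,c),z)[:2]@E2+.0368)*1e3
im=cv2.imread("pics/w4.png")[:,:,::-1].astype(int)
print([tuple(im[r,436].tolist()) for r in range(144,162)]); print([int(im[r,400].sum()) for r in range(144,164)])
print("ptr",P(154,422,.051),P(154,422,.049),"tongue",P(153.3,436,.047), P(153.3,436,.045)); print(ctrl.get_obs()["clock"])
E
```

```text
[(162, 163, 167), (159, 163, 168), (136, 109, 98), (184, 92, 48), (206, 104, 51), (205, 105, 54), (203, 104, 53), (202, 104, 52), (203, 105, 53), (203, 104, 52), (204, 105, 54), (203, 104, 54), (205, 105, 53), (207, 105, 51), (181, 104, 65), (103, 101, 106), (99, 102, 107), (101, 101, 104)]
[399, 406, 414, 415, 135, 80, 87, 95, 90, 92, 93, 95, 97, 95, 91, 90, 181, 263, 260, 251]
ptr 132.36210206369697 132.504523817805 tongue 132.2865981263554 132.4254586264388
18.775
```

Request:
{"fn": "send_rows", "kwargs": {"increments": [[[0, 0, 0, 0], [0, 0, 0, 0], [0, 0, 0, 0], [0, 0, 0, 0], [0, 0, 0, 0], [0, 0, 0, 0], [0, 0, 0, 0], [0, 0, 0, 0]]]}}

```text
clock: 19.77
tool_pos: [0.4501, 0.1472, 0.0906]
orientation: [180.0, -0.0, -92.5]
force: [-0.5, 0.1, -0.0]
opening: 0.0002
gripper_force: 0.0
```

```bash
cat >> h.py <<'E'
def edges(p,up):
    "subpixel first/last crossing of half level"
    m=(p.max()+p.min())/2; s=p>m if up else p<m; i=np.where(s)[0]; a,b=i[0],i[-1]
    return a-1+(m-p[a-1])/(p[a]-p[a-1]), b+(m-p[b])/(p[b+1]-p[b])
def gap2(im):
    im=im.astype(float); P=lambda r,c,z:(atz("wrist",(r,c),z)[:2]@E2)*1e3
    o=im[:,:,0]-im[:,:,2]; t=np.mean([edges(o[:300,c],True) for c in(430,433,436)],0)
    g=im.sum(2); a=int(t.mean())-25; p=np.mean([edges(g[a:a+55,c],False) for c in (345,360,375)],0)+a
    return t.round(2),p.round(2),"ptr-mark mm",round(P(p.mean(),360,.051)-P(t.mean(),433,.047),2)
E
python3 - <<'E'
from h import *
print(q()[:2]);w=ctrl.snapshot("wrist");cv2.imwrite("pics/w5.png",w[:,:,::-1]);print(gap2(w))
a=q();print(a[:2])
for n in("w3","w4"): print(gap2(cv2.imread(f"pics/{n}.png")[:,:,::-1]))
E
```

```text
(19.775, [131.14, 130.09])
(array([146.32, 158.39]), array([150.22, 162.32]), 'ptr-mark mm', np.float64(1.71))
(19.875, [131.14, 130.23])
(array([184.6 , 196.69]), array([178.65, 190.41]), 'ptr-mark mm', np.float64(-4.03))
(array([146.32, 158.38]), array([148.02, 160.68]), 'ptr-mark mm', np.float64(0.72))
```

Request:
{"fn": "send_rows", "kwargs": {"increments": [[[-0.008, -0.18, 0, 0], [-0.016, -0.36, 0, 0], [-0.024, -0.54, 0, 0], [-0.028, -0.64, 0, 0], [-0.03, -0.68, 0, 0], [-0.03, -0.69, 0, 0], [-0.031, -0.7, 0, 0], [-0.031, -0.704, 0, 0], [-0.031, -0.706, 0, 0]]]}}

```text
clock: 21.05
tool_pos: [0.444, 0.0063, 0.0905]
orientation: [180.0, -0.0, -92.5]
force: [-0.6, 0.1, 0.0]
opening: 0.0002
gripper_force: 0.0
```

```bash
python3 - <<'E'
from h import *
print(q()[:2])
print(q()[:2])
o=ctrl.get_obs();print(o["clock"],(o["tool_pos"][:2]@E2+.0368)*1e3)
E
```

```text
(21.05, [131.32, 130.62])
(21.1, [131.29, 130.4])
21.15 62.573995604055135
```

Request:
{"fn": "send_rows", "kwargs": {"increments": [[[0, -0.0015, 0, 0], [0, -0.003, 0, 0], [0, -0.0045, 0, 0], [0, -0.006, 0, 0], [0, -0.007, 0, 0], [0, -0.0075, 0, 0], [0, -0.008, 0, 0], [0, -0.0085, 0, 0], [0, -0.009, 0, 0], [0, -0.0095, 0, 0], [0, -0.01, 0, 0], [0, -0.0105, 0, 0]]]}}

```text
clock: 22.65
tool_pos: [0.4439, 0.0039, 0.0906]
orientation: [180.0, -0.0, -92.5]
force: [-0.5, -0.3, -0.4]
opening: 0.0004
gripper_force: 0.0
```

```bash
python3 - <<'E'
from h import *
print(q()[:2])
o=ctrl.get_obs();print(o["clock"],(o["tool_pos"][:2]@E2+.0368)*1e3)
E
```

```text
(22.65, [131.32, 130.55])
22.7 60.24683910126012
```

Request:
{"fn": "send_rows", "kwargs": {"increments": [[[0, -0.0005, 0, 0], [0, -0.001, 0, 0], [0, -0.0015, 0, 0], [0, -0.002, 0, 0], [0, -0.0025, 0, 0], [0, -0.003, 0, 0], [0, -0.0035, 0, 0], [0, -0.004, 0, 0]]]}}

```text
clock: 23.7
tool_pos: [0.4439, 0.0031, 0.0906]
orientation: [180.0, -0.0, -92.5]
force: [-0.2, -0.2, -0.4]
opening: 0.0007
gripper_force: 0.0
```

```bash
python3 - <<'E'
from h import *
print(q()[:2])
o=ctrl.get_obs();print(o["clock"],(o["tool_pos"][:2]@E2+.0368)*1e3)
E
```

```text
(23.7, [131.07, 130.14])
23.75 59.476884509061726
```

Request:
{"fn": "send_rows", "kwargs": {"increments": [[[0, -0.0005, 0, 0], [0, -0.001, 0, 0], [0, -0.0015, 0, 0], [0, -0.002, 0, 0]]]}}

```text
clock: 24.25
tool_pos: [0.4439, 0.0027, 0.0906]
orientation: [-180.0, 0.0, -92.5]
force: [0.5, 0.0, 1.3]
opening: 0.0004
gripper_force: 0.0
```

```bash
python3 - <<'E'
from h import *
print(q()[:2])
print(q()[:2])
o=ctrl.get_obs();print(o["clock"],(o["tool_pos"][:2]@E2+.0368)*1e3)
E
```

```text
(24.25, [130.35, 129.63])
(24.3, [130.43, 129.56])
24.35 59.05366053752218
```

Request:
{"fn": "send_rows", "kwargs": {"increments": [[[0.004, 0.1, 0, 0], [0.011, 0.25, 0, 0], [0.018, 0.4, 0, 0], [0.024, 0.54, 0, 0], [0.028, 0.63, 0, 0], [0.028, 0.63, 0, 0], [0.028, 0.63, 0, 0], [0.028, 0.63, 0, 0], [0.028, 0.63, 0, 0]]]}}

```text
clock: 25.48
tool_pos: [0.4495, 0.1282, 0.0906]
orientation: [180.0, -0.0, -92.6]
force: [-0.0, 0.9, -0.2]
opening: 0.0003
gripper_force: 0.0
```

```bash
python3 - <<'E'
from h import *
print(q()[:2]);w=ctrl.snapshot("wrist");cv2.imwrite("pics/w6.png",w[:,:,::-1]);print(gap2(w))
print(q()[:2])
o=ctrl.get_obs();print(o["clock"],(o["tool_pos"][:2]@E2+.0368)*1e3)
E
```

```text
(25.475, [129.17, 128.37])
(array([181.08, 193.36]), array([183.23, 194.87]), 'ptr-mark mm', np.float64(0.3))
(25.575, [129.07, 128.23])
25.625 184.94768934880267
```

Request:
{"fn": "send_rows", "kwargs": {"increments": [[[0, 0, 0.1, 0], [0, 0, 0.35, 0], [0, 0, 0.6, 0], [0, 0, 0.8, 0], [0, 0, 0.8, 0], [0, 0, 0.8, 0], [0, 0, 0.8, 0], [0, 0, 0.8, 0]]]}}

```text
clock: 26.62
tool_pos: [0.4492, 0.1285, 0.2497]
orientation: [179.9, -0.1, -92.5]
force: [-0.1, 0.5, 0.3]
opening: 0.0001
gripper_force: 0.0
```

```bash
python3 - <<'E'
from h import *
print(q()[:2]);w=ctrl.snapshot("wrist");cv2.imwrite("pics/w7.png",w[:,:,::-1])
a=q();print(a[:2]);cv2.imwrite("pics/t7.png",a[3][:,:,::-1])
P=lambda r,c,z:(atz("wrist",(r,c),z)[:2]@E2)*1e3
print(spot("pointer","wrist"),spot("mark","wrist"),ctrl.get_obs()["clock"])
E
```

```text
(26.625, [128.93, 128.18])
(26.725, [128.95, 128.07])
[([260.3, 301.9], 0.71), ([161.0, 379.9], 0.57)] [([155.7, 400.0], 0.94)] 26.875
```

View pics/w7.png

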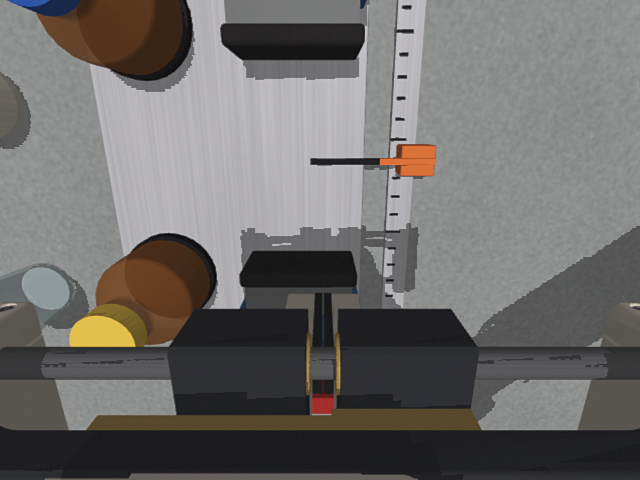

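The pointer (310–380, row 161) is in line with the tongue (row about 161), and the hand is clear above. Now I'll wait and confirm it stands still.

Request:
{"fn": "send_rows", "kwargs": {"increments": [[[0, 0, 0, 0], [0, 0, 0, 0], [0, 0, 0, 0], [0, 0, 0, 0], [0, 0, 0, 0], [0, 0, 0, 0], [0, 0, 0, 0], [0, 0, 0, 0], [0, 0, 0, 0], [0, 0, 0, 0], [0, 0, 0, 0], [0, 0, 0, 0]]]}}

```text
clock: 28.38
tool_pos: [0.4495, 0.1287, 0.2506]
orientation: [-180.0, 0.0, -92.5]
force: [-0.3, 0.1, 0.3]
opening: 0.0005
gripper_force: 0.0
```

```bash
python3 - <<'E'
from h import *
print(q()[:2]);w=ctrl.snapshot("wrist").astype(float)
o=w[:,:,0]-w[:,:,2]; t=np.mean([edges(o[:250,c],True) for c in(384,387,390)],0); g=w.sum(2)
p=np.mean([edges(g[150:175,c],False) for c in(325,340,355)],0)+150
P=lambda r,c,z:(atz("wrist",(r,c),z)[:2]@E2)*1e3
print(t,p,P(p.mean(),340,.051)-P(t.mean(),387,.047)); print(q()[:2])
E
```

```text
(28.375, [129.03, 128.12])
[157.33435044 164.08455433] [157.64998737 164.2433407 ] -0.16998700440301207
(28.475, [129.0, 128.15])
```

Request:
{"fn": "send_rows", "kwargs": {"increments": [[[0, 0, 0, 0], [0, 0, 0, 0], [0, 0, 0, 0], [0, 0, 0, 0], [0, 0, 0, 0], [0, 0, 0, 0], [0, 0, 0, 0], [0, 0, 0, 0], [0, 0, 0, 0], [0, 0, 0, 0], [0, 0, 0, 0], [0, 0, 0, 0]]]}}

```text
clock: 30.02
tool_pos: [0.4495, 0.1287, 0.2506]
orientation: [180.0, 0.0, -92.5]
force: [-0.5, 1.3, -0.8]
opening: 0.0006
gripper_force: 0.0
```

Request:
{"fn": "send_rows", "kwargs": {"increments": [[[0, 0, 0, 0], [0, 0, 0, 0], [0, 0, 0, 0], [0, 0, 0, 0], [0, 0, 0, 0], [0, 0, 0, 0], [0, 0, 0, 0], [0, 0, 0, 0], [0, 0, 0, 0], [0, 0, 0, 0], [0, 0, 0, 0], [0, 0, 0, 0]]]}}

```text
clock: 31.52
tool_pos: [0.4495, 0.1287, 0.2505]
orientation: [180.0, -0.0, -92.5]
force: [-0.1, -0.9, -0.8]
opening: 0.0008
gripper_force: 0.0
```

```bash
python3 - <<'E'
from h import *
print(q()[:2])
E
```

```text
(31.525, [128.98, 128.14])
```

It has stood still from 26.6 s to 31.5 s, 0.2 mm from the mark, so I'm handing the job in.

```bash
python3 -c "
from plant import ctrl
print(ctrl.close_job())"
```

```text
the job is handed in; nothing more can be done
None
```

The carriage stood still for 4.9 s with its pointer about 0.2 mm (wrist camera) from the orange mark and the hand clear above it, and I handed the job in at about 31.6 s; no verdict was returned.

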